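# Clamp a printing block under the carving board's hold-down bar

## Task

Swing the hold-down bar of the carving board gently down onto the printing block, then start its captive wing screw by feel: pressing lightly, turn it backward until its thread start drops into the bush, and do not drive it forward before that. Then drive it forward until its flange is fully home on the bar and it is snug, so that the bar holds the block firmly without crushing it. Leave the block and the tools around it where they lie.

Things in the scene. Friction and masses are not known exactly. Their poses are not given: they have to be found in the camera images.
- jig: The carving board: plywood 200 x 360 x 18 mm, fixed on the table, with two low fences, a steel hinge bracket near one end and a brass bush near the other. Origin on the table, z up; the board spans x -110 to +90 and y -180 to +180 mm. The hold-down bar lies along x = +40 mm: hinge axis at y = +120 mm, 55 mm above the table; bush and screw stand on the upright axis x = +40, y = -120 mm.
- bush_mouth (a point): Centre of the mouth of the threaded brass bush (ring of 40 mm outer diameter), 34 mm above the table, at x = +40, y = -120 mm of the board. Axes as the board. Right-handed single-start thread, 6 mm a turn, 0.6 mm of axial play. Where in the bush the thread starts cannot be seen and differs each time.
- block: The printing block: dark wood, carved face up, 150 x 166 x 26 mm, about 0.45 kg, loose on the board between the fences, its top 44 mm above the table. Origin at the centre of its underside. It is already where it belongs.
- bar: The hold-down bar: light wood, 36 mm wide (x), 14 mm thick (z), hinged on the board. Origin on the hinge axis at mid thickness; it runs from y = +10 to -290 mm. When it is down its top is 62 mm above the table. A springy rubber foot (28 mm diameter, 90 N per mm) under it, 180 mm from the hinge, meets the block.
- bar_push (a point): A free spot on the top face of the bar, 150 mm from the hinge, where the bar can be pushed down. Here it takes about 2 N, and about 10 N over the last few mm, where the screw meets the bush and is pushed up in the bar; the bar is down when the force rises beyond that.
- bar_swing (a joint): Swing of the bar, rad: 0 when it lies level on the block, growing as it rises; it starts at 0.25 to 0.5. The hinge is stiff, so the bar stays where it is left.
- screw: The captive steel wing screw, 0.2 kg, 240 mm from the hinge, square to the bar. Origin on its axis at the underside of the flange, z up out of the bar. Flange 34 mm diameter, 5 mm thick; on a 14 mm neck the wing, 52 mm long (own x), 12 mm thick (own y), 28 mm high, from 10 to 38 mm above the origin; the thread reaches 38 mm below it.
- wing (a point): The middle of the wing, on the screw's axis, 29 mm above the underside of the flange: the point to grip, with the fingers closing across the 12 mm thickness. The axes turn with the screw. A gripper off the screw's axis feels side forces that swing round as it turns.
- screw_turn (a joint): Turn, rad, growing clockwise seen from above (forward); starts within 0.15 of 0, where the wing lies along the board's x; wing yaw = board yaw - turn. The start drops 0.5 to 1.8 rad backward; a little further is harmless; 0.6 forward without the drop is cross-threading. Torque: free 0.03 to 0.1 N m; home, slack out, it climbs: 0.12 just firm, 0.2 to 0.3 snug, over 0.45 crushes the block.
- screw_lift (a joint): Height of the flange over the bar's top, m: 0 while the bar is up; 5 to 6.3 mm with the bar down and the start riding on the bush's thread; it drops about 6 mm, to within 2 mm of the bar, into the thread; 0 when home. A felt collar (3 N) keeps the screw from falling by its own weight: press it down with 2 to 6 N. Over 30 N on the riding start harms the thread.
- gouge: Bystander: a carving gouge 170 mm long, 20 mm thick, lying on the carved face of the block beside the bar. Origin under its middle, x towards the blade.
- ink_brush: Bystander: a wooden ink brush 150 mm long, 50 mm wide, 24 mm high, lying in front of the board. Origin under its middle.
- chisel: Bystander: a chisel 210 mm long with a dark handle, lying to the left. Origin under its middle.
- oilstone: Bystander: a grey sharpening stone 150 x 50 x 22 mm to the right. Origin at the centre of its underside.
- offcut: Bystander: a light wood offcut 100 x 45 x 24 mm to the right. Origin at the centre of its underside.
- tin: Bystander: a yellow tin 85 x 55 x 22 mm to the left. Origin at the centre of its underside.
- ink_jar: Bystander: an amber glass jar with a black cap, 64 mm in diameter, 75 mm high, to the left. Origin at the centre of its underside.
Things that resemble listed ones, but are neither listed nor needed, are in the scene too. Of the things like the block, leave any that is white; of the rest the larger one is meant.

How it is judged:
On the way, in this order (a step that is already met when the one before it is completed fails the run):
1. the bar is swung down onto the block, its screw standing proud on the thread (value of joint bar_swing below 0.03 rad and value of joint screw_lift above 0.004 m), for 0.2 s.
2. the screw is turned backward until its thread start drops (value of joint screw_turn below -0.35 rad and value of joint screw_lift below 0.0035 m and value of joint bar_swing below 0.03 rad), for 0.1 s.
At the end, for the whole second after the job is handed in: The bar is down on the block (swing below 0.02 rad), the screw's flange is home on the bar (within 0.8 mm) and the tightened screw makes the bar press the block with at least 12 N (value of joint screw_lift below 0.0008 m and value of joint bar_swing below 0.02 rad and contact force between bar and block above 12 N); the robot touches nothing.
It fails at once if the screw is driven forward before its start has dropped (over 0.6 rad forward with the flange still more than 3.5 mm off the bar) (value of joint screw_turn above 0.6 rad and value of joint screw_lift above 0.0035 m).
It fails at once if the screw is pressed onto the thread with over 30 N while its start rides on top (value of joint screw_lift above 0.0035 m and contact force between screw and jig above 30 N).
It fails at once if the screw is overtightened: the bar presses the block with over 70 N (value of joint screw_lift below 0.0035 m and contact force between bar and block above 70 N).
It fails at once if the block is shifted by over 15 mm, or the bar is slammed onto it with over 120 N (contact force between bar and block above 120 N or distance of block from where it was at the start of the episode above 0.015 m).
It fails at once if a tool or other thing around it is moved by over 40 mm (distance of any of gouge, ink_brush, chisel, oilstone, offcut, tin, ink_jar from where it was at the start of the episode above 0.04 m).
It also fails if it takes over 64 s, if anything falls off the work surface, if the arm or the gripper's body presses on something with over 40 N, if the wrist force passes 120 N, or if a joint passes its speed limit or range.

## Robot

A 6-joint arm with a two-finger parallel gripper is mounted at the origin on the work surface. World frame = base frame: x ahead of the robot, y to its left, z up, the work surface at z = 0. Lengths are in m, angles in rad, forces in N, time in s.
With the tool pointing down it reaches from about 0.35 to 0.85 m from the base axis. Payload 8.1 kg.
Tool frame: the origin (TCP) lies on the front face of the gripper's body, between the roots of the fingers; the fingertips stand 73 mm ahead of it and the grasp point (between the pads) lies 54 mm ahead of it; z points along the fingers, y is the line along which they close (so a half turn about z gives the same grasp; the last joint's range is limited). The gripper opens to 85 mm and grips with 20 to 120 N. Pads are 22 mm wide; open, the fingers measure 114 mm over their backs; the gripper's body (76 mm by 85 mm) begins 54 mm behind the grasp point. The pads swing forward as they close: fully open they stand 13 mm farther back than shut.
Start: joints at [-1.212, 0.13, 1.488, -0, 1.523, -0.085], TCP at [0.258, -0.542, 0.304] pointing down, gripper open.
Joint ranges: [-2.96, 2.96], [-0.89, 2.26], [0.02, 2.5], [-1.34, 4.48], [0, 2.73], [-2.66, 2.66]. Speed limits (rad/s): [2.39, 2.39, 2.79, 3.14, 3.14, 3.14].

## Interface

Orientations are given as a 3x3 rotation matrix whose columns are the frame's x, y, z axes.
In Python, from workcell import manip, get_image, camera_params, silhouettes, spot_point gives the robot as it stands.
- The arm moves only by the tool drive_tool, never from a script. Its argument "increments" is text: rows parted by semicolons, each of 7 numbers parted by spaces: the shift along the tool's x, y, z scaled (see below), then the turn, a rotation vector about the tool's x, y, z scaled (see below), then the gripper's target within -1 to 1 (fully open at 1, half-way at 0, shut at -1). A call has 1 to 10 rows; each row is the pose to reach, as a shift and turn from the pose commanded when the call began, along the tool's axes at that moment, turning the shorter way round; what a row does not reach only later rows make up. The controller multiplies each number of a shift by 80 cm and each number of a turn by 180 degrees. A row lasts 1/12 s, in which the tool goes at most 41.7 mm and 7.16 degrees, less where a joint would pass 70% of its speed; a pose out of reach is approached as far as the arm can. A call with a number of a shift or a turn outside -1 to 1 is refused whole. A call with a gripper value outside its range is refused whole. The fingers move at their own pace and stop on an object; "newtons" is the grip in N (left out, the last holds). Time passes only in rows, so rows that repeat a pose let the fingers close. It gives the time, the measured TCP pose, the force, the opening and the grip force at its end, in the units of the state.
- manip.get_state(): the state, without advancing time (a new reading comes with each control period).
- get_image(name): name is "scene" or "side" or "wrist"; returns the picture (400x640x3 uint8, red, green, blue); there is no depth.
- camera_params(name): a dict with "K" (3x3 intrinsics, pixels), "k1" (the pictures are not rectified: a ray, as slopes to the right and down, at radius r is drawn at 1 + k1 r^2 times it, then the intrinsics apply), "R" (3x3) and "t" (3): a world point X has camera coordinates R X + t. Camera axes: x right, y down, z forward; pixel columns grow to the right and rows downward; lengths in m; the calibration is good to about 2 mm. A picture is of the moment at which its call begins: read the wrist's pose just before it. camera_params takes no time and is no camera call; for the wrist camera it gives the pose at the moment of the call.
- manip.hand_in(): hands the job in; it is judged then, once.
Trained networks look in the newest picture that a camera, given by its name, has taken for a name from the list of things; names that differ only in an ending like _2 or _b are one class to them, and where a whole thing is asked for, a point or a joint stands for the part that bears it (a point fixed in the world has none). Each returns a list of dicts, best first, with "p" (0 to 1); they miss things now and then, are a little off and sometimes report something else, mostly with a low value. They report only what shows in the picture. A call takes as long as a camera call. They do not tell look-alikes from the thing itself.
- silhouettes(camera, target): "mask" (400x640 bool, what is visible of it) and "uv" ([column, row] in pixels, amid what is visible of it).
- spot_point(camera, target): "uv" ([column, row] in pixels: a listed point, or the origin of a listed thing).
The state is a dict: "time_s": time; "joint_pos": joint angles; "dq": joint speeds; "effort": joint torques, N m; "tcp_pos": TCP position; "ee_rot": TCP orientation; "ft_force": force on the tool from outside, world axes, zero at the start; "torque": the same for the moment, N m; "grip_width": finger opening in m; "grip_force": force on a finger pad.
Only numpy, scipy, OpenCV 4.12 (cv2) and the standard library are available. Lean on these libraries where they do the work, as an engineer would, in place of code of your own. Each camera call takes 0.05 s, during which the arm holds its last target. There are 200 camera calls.

## Working session

There is one attempt and no reset: what is moved stays moved. The work goes in short steps, Python scripts to look and compute and a tool call to move; the robot and the scene stay as the last step left them, time stands still between calls to the robot, and variables do not carry over. Pictures are saved under pics/ and viewed, at most 10 in all, crops included, and the job is handed in when it is done.

Besides the shell and the picture viewer there is one more tool, called after "Request:" as a command line: name --argument value ..., lists and objects as JSON in quotes. drive_tool: Moves the arm, as the interface text tells. Its arguments: {"type":"object","properties":{"increments":{"type":"string"},"newtons":{"type":"number"}},"required":["increments"]}

```bash
mkdir -p pics; ls; cat > h.py <<'E'
import numpy as np, cv2
from workcell import manip, get_image, camera_params, silhouettes, spot_point
def ray(cam,uv,P=None):
    P=P or camera_params(cam); K=np.array(P["K"]); R=np.array(P["R"]); t=np.array(P["t"])
    d=cv2.undistortPoints(np.array([[uv]],float),K,np.array([P["k1"],0,0,0.]))[0,0]
    return -R.T@t, R.T@np.array([d[0],d[1],1.])
def at_z(cam,uv,z,P=None):
    o,d=ray(cam,uv,P); return o+d*(z-o[2])/d[2]
def proj(cam,X,P=None):
    P=P or camera_params(cam); R=np.array(P["R"])
    return cv2.projectPoints(np.array(X,float).reshape(-1,1,3),cv2.Rodrigues(R)[0],np.array(P["t"],float),np.array(P["K"]),np.array([P["k1"],0,0,0.]))[0][:,0]
def tri(rs):
    A=0;b=0
    for o,d in rs:
        d=d/np.linalg.norm(d);M=np.eye(3)-np.outer(d,d);A=A+M;b=b+M@o
    return np.linalg.solve(A,b)
E
python3 - <<'E'
from h import *
ims=[]
for c in ["scene","side"]:
    im=get_image(c); cv2.imwrite(f"pics/{c}0.png",im[:,:,::-1]); 
    for n in ["jig","bush_mouth","block","bar","bar_push","wing","screw","gouge"]:
        print(c,n,[(round(r["p"],2),np.round(r["uv"]).tolist()) for r in spot_point(c,n)[:4]])
E
```

```text
pics
scene jig [(0.88, [332.0, 226.0])]
scene bush_mouth [(0.6, [284.0, 224.0])]
scene block [(0.82, [256.0, 166.0]), (0.75, [332.0, 222.0])]
scene bar [(0.64, [377.0, 231.0])]
scene bar_push [(0.73, [324.0, 207.0]), (0.38, [291.0, 183.0])]
scene wing [(0.71, [292.0, 182.0])]
scene screw [(0.62, [290.0, 184.0])]
scene gouge [(0.46, [329.0, 206.0])]
side jig [(0.81, [303.0, 243.0]), (0.66, [334.0, 370.0])]
side bush_mouth [(0.7, [289.0, 135.0]), (0.66, [298.0, 201.0])]
side block [(0.96, [381.0, 167.0]), (0.88, [419.0, 328.0]), (0.65, [309.0, 236.0])]
side bar [(0.78, [280.0, 271.0])]
side bar_push [(0.81, [284.0, 208.0])]
side wing [(0.57, [285.0, 166.0])]
side screw [(0.79, [284.0, 176.0]), (0.41, [288.0, 137.0]), (0.24, [293.0, 197.0])]
side gouge [(0.72, [321.0, 230.0])]
```

View pics/scene0.png

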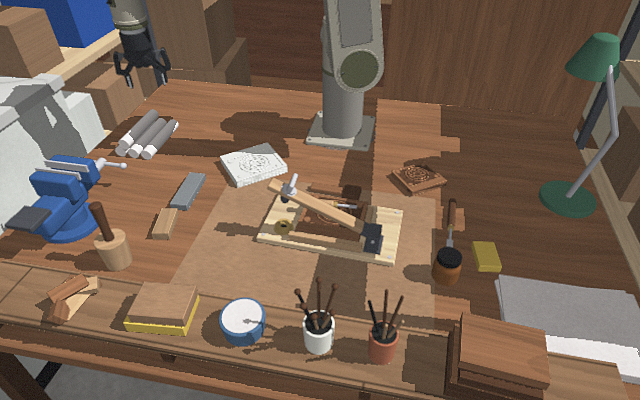

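View pics/side0.png

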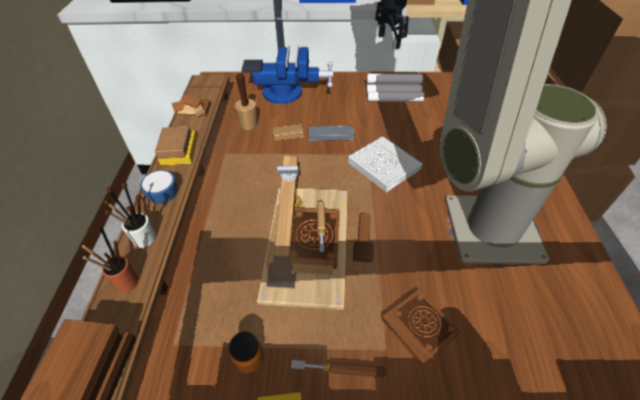

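The white look-alike sits at scene (253,165) and a small dark one lies loose at (418,178). The block I want is on the board at (332,222), under the bar. The wing screw is at (290,184), with the bush below it at (284,224). Next I'll work out the board pose and check the choice in a crop.

```bash
python3 - <<'E'
from h import *
P={c:camera_params(c) for c in["scene","side"]}
for c in P: get_image(c)
print("jig",at_z("scene",[332,226],0),at_z("side",[303,243],0))
def get(c,n,i=0): return spot_point(c,n)[i]["uv"]
print("bush",at_z("scene",[284,224],.034),at_z("side",[298,201],.034))
print("block",at_z("scene",[332,222],.018),at_z("side",[309,236],.018))
for n in ["bar","wing","screw","bar_push"]:
    print(n,tri([ray(c,get(c,n)) for c in P]))
a=get_image("scene")[160:280,230:430,::-1]; b=get_image("side")[140:320,230:380,::-1]
cv2.imwrite("pics/c1.png",np.hstack([cv2.resize(a,None,fx=2.2,fy=2.2,interpolation=2).copy(), np.zeros((264,1,3),np.uint8)]) if 0 else np.hstack([cv2.resize(a,(460,276)),cv2.resize(b,(330,396))[:276]]))
cv2.imwrite("pics/c1.png",np.hstack([cv2.copyMakeBorder(cv2.resize(a,(460,276)),0,120,0,0,0),cv2.resize(b,(330,396))]))
E
```

```text
jig [0.48484665 0.05738778 0.        ] [0.50440036 0.05645252 0.        ]
bush [ 0.53742553 -0.0622625   0.034     ] [ 0.52247866 -0.05887227  0.034     ]
block [0.48802534 0.05765513 0.018     ] [0.48863646 0.04686482 0.018     ]
bar [0.54866962 0.17449237 0.05605857]
wing [ 0.54263483 -0.03817302  0.17375605]
screw [ 0.5396941  -0.04025781  0.1616454 ]
bar_push [0.5372841  0.04377761 0.11521587]
```

View pics/c1.png

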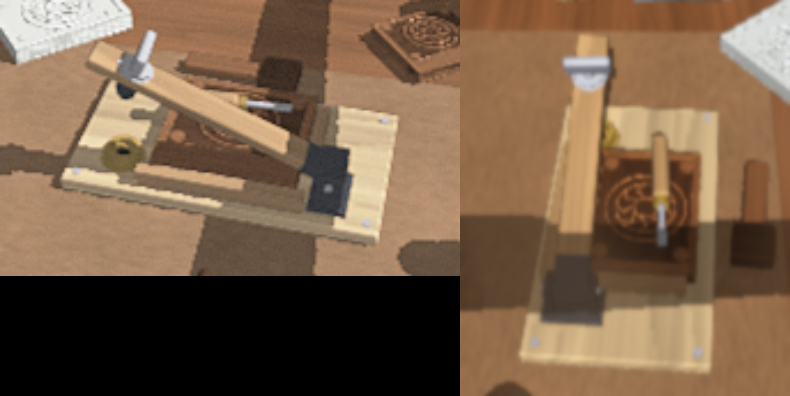

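The crop confirms it: the bar carries the wing screw above the board with the dark block, and the bush is under the free end. Next comes a wrist view from above.

```bash
python3 - <<'E'
from h import *
s=manip.get_state();
for k in ["time_s","tcp_pos","ee_rot","ft_force","torque","grip_width","joint_pos"]: print(k,np.round(s[k],3))
P=camera_params("wrist"); R=np.array(P["R"]); print("cam",-R.T@P["t"],R.T[:,2], np.round(P["K"],1))
E
```

```text
time_s 1.5
tcp_pos [ 0.258 -0.542  0.304]
ee_rot [[ 0.903  0.429 -0.   ]
 [ 0.429 -0.903  0.   ]
 [-0.    -0.    -1.   ]]
ft_force [-0.352 -0.55  -0.679]
torque [-0.001 -0.008 -0.047]
grip_width 0.086
joint_pos [-1.212  0.13   1.488 -0.     1.523 -0.085]
cam [ 0.31868814 -0.51384026  0.37444579] [-0.24005872 -0.11387968 -0.96405561] [[351.2   0.  323.5]
 [  0.  351.2 195. ]
 [  0.    0.    1. ]]
```

Request:
drive_tool --increments "0.28 -0.24 -0.05 0 0 0.08 -1;0.28 -0.24 -0.05 0 0 0.08 -1;0.28 -0.24 -0.05 0 0 0.08 -1;0.4 -0.35 -0.07 0 0 0.16 -1;0.4 -0.35 -0.07 0 0 0.16 -1;0.564 -0.482 -0.07 0 0 0.16 -1;0.564 -0.482 -0.07 0 0 0.16 -1;0.564 -0.482 -0.07 0 0 0.16 -1;0.564 -0.482 -0.07 0 0 0.16 -1;0.564 -0.482 -0.07 0 0 0.16 -1" --newtons 30

```text
time_s: 2.33
tcp_pos: [0.4245, -0.1654, 0.3468]
ee_rot: [[0.998, -0.059, 0.001], [-0.059, -0.998, -0.0], [0.001, 0.0, -1.0]]
ft_force: [0.9, -0.9, -0.0]
grip_width: -0.0001
grip_force: 0.0
```

Request:
drive_tool --increments "0.082 -0.212 -0.016 0 0 0 -1;0.082 -0.212 -0.016 0 0 0 -1;0.082 -0.212 -0.016 0 0 0 -1;0.082 -0.212 -0.016 0 0 0 -1;0.082 -0.212 -0.016 0 0 0 -1;0.082 -0.212 -0.016 0 0 0 -1"

```text
time_s: 2.83
tcp_pos: [0.5006, 0.0016, 0.3594]
ee_rot: [[0.999, -0.054, 0.001], [-0.054, -0.999, 0.001], [0.001, -0.001, -1.0]]
ft_force: [0.2, -0.1, -0.1]
grip_width: 0.0003
grip_force: 0.0
```

```bash
python3 - <<'E'
from h import *
import json
P=camera_params("wrist"); im=get_image("wrist"); cv2.imwrite("pics/w1.png",im[:,:,::-1])
print(manip.get_state()["tcp_pos"])
for n,z in [("bush_mouth",.034),("bar",.055),("jig",0),("wing",.174),("bar_push",.114)]:
    for r in spot_point("wrist",n)[:2]: print(n,round(r["p"],2),np.round(r["uv"]),at_z("wrist",r["uv"],z,P))
for n in ["bar","gouge"]:
  m=silhouettes("wrist",n)[0]; print(n,m["p"],cv2.minAreaRect(np.argwhere(m["mask"])[:,::-1].astype(np.float32)))
E
```

```text
[ 4.99997044e-01 -2.26652787e-04  3.59118607e-01]
bush_mouth 0.7 [382. 123.] [ 0.53819797 -0.06619987  0.034     ]
bar 0.83 [160. 126.] [0.55059558 0.17332327 0.055     ]
jig 0.88 [282. 153.] [0.50689019 0.05273858 0.        ]
wing 0.83 [374. 134.] [ 0.54142119 -0.03745921  0.174     ]
bar_push 0.73 [281. 133.] [0.54048805 0.03674094 0.114     ]
bar 0.72 ((297.40576171875, 126.01387023925781), (306.03521728515625, 76.67498016357422), 7.949358940124512)
gouge 0.93 ((294.0314636230469, 200.83969116210938), (18.900632858276367, 140.2334747314453), 84.70991516113281)
```

View pics/w1.png

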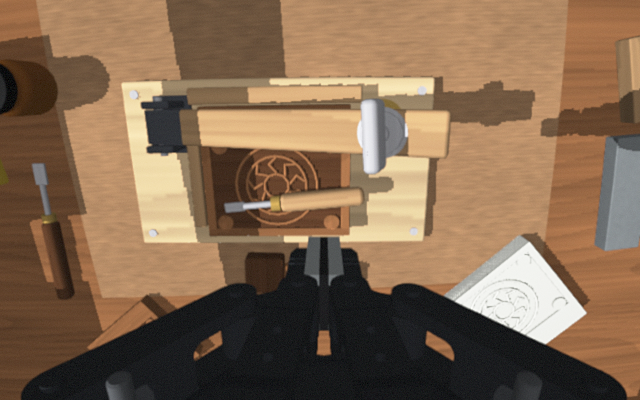

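The bar runs from the hinge at (165,125) to (448,133). The wing, at (374,134), lies across it. The gouge at (294,200) is clear of the push spot at (281,133).

Request:
drive_tool --increments "0.051 -0.047 0 0 0 0 -1;0.051 -0.047 0 0 0 0 -1;0.051 -0.047 0.05 0 0 0 -1;0.051 -0.047 0.1 0 0 0 -1;0.051 -0.047 0.15 0 0 0 -1;0.051 -0.047 0.18 0 0 0 -1;0.051 -0.047 0.199 0 0 0 -1;0.051 -0.047 0.199 0 0 0 -1"

```text
time_s: 3.9
tcp_pos: [0.54, 0.0326, 0.1953]
ee_rot: [[0.998, -0.06, -0.007], [-0.06, -0.998, 0.0], [-0.007, 0.0, -1.0]]
ft_force: [-0.3, -0.1, 0.1]
grip_width: 0.0
grip_force: 0.0
```

Request:
drive_tool --increments "0 0 0.005 0 0 0 -1;0 0.002 0.011 0 0 0 -1;0 0.004 0.017 0 0 0 -1;0 0.005 0.023 0 0 0 -1;0 0.006 0.029 0 0 0 -1;0 0.008 0.035 0 0 0 -1;0 0.009 0.041 0 0 0 -1;0 0.01 0.046 0 0 0 -1;0 0.01 0.05 0 0 0 -1;0 0.01 0.05 0 0 0 -1"

```text
time_s: 4.73
tcp_pos: [0.5414, 0.0254, 0.1587]
ee_rot: [[0.998, -0.059, -0.002], [-0.059, -0.998, 0.0], [-0.002, -0.0, -1.0]]
ft_force: [-0.0, -0.5, 0.0]
grip_width: 0.0005
grip_force: 0.0
```

Request:
drive_tool --increments "0 0 0.004 0 0 0 -1;0 0 0.008 0 0 0 -1;0 0 0.01 0 0 0 -1"

```text
time_s: 4.98
tcp_pos: [0.5421, 0.0254, 0.1515]
ee_rot: [[0.998, -0.059, -0.0], [-0.059, -0.998, -0.0], [-0.0, 0.0, -1.0]]
ft_force: [0.6, -0.2, 1.6]
grip_width: 0.0001
grip_force: 0.7
```

```bash
python3 - <<'E'
from h import *
s=manip.get_state(); print(np.round(s["ft_force"],2),s["tcp_pos"])
R=[]
for c in["scene","side"]:
    P=camera_params(c); get_image(c); r=spot_point(c,"wing"); print(c,[(x["p"],x["uv"]) for x in r[:2]])
    if r: R.append(ray(c,r[0]["uv"]))
if len(R)==2: print(tri(R))
E
```

```text
[ 0.59 -0.19  1.56] [0.54206148 0.02535976 0.15147824]
scene [(0.48, [282.8, 198.8]), (0.18, [448.5, 224.5])]
side [(0.36, [290.7, 180.8])]
[ 0.53586268 -0.0590719   0.11683928]
```

Request:
drive_tool --increments "0 0 0.003 0 0 0 -1;0 0 0.006 0 0 0 -1;0 0 0.009 0 0 0 -1;0 0 0.011 0 0 0 -1;0 0 0.013 0 0 0 -1"

```text
time_s: 5.6
tcp_pos: [0.5421, 0.0253, 0.1413]
ee_rot: [[0.998, -0.059, -0.0], [-0.059, -0.998, -0.0], [-0.0, 0.0, -1.0]]
ft_force: [0.0, -1.0, 1.1]
grip_width: -0.0003
grip_force: 0.5
```

Request:
drive_tool --increments "0 0 0.0015 0 0 0 -1;0 0 0.003 0 0 0 -1;0 0 0.0045 0 0 0 -1;0 0 0.0055 0 0 0 -1;0 0 0.0055 0 0 0 -1"

```text
time_s: 6.02
tcp_pos: [0.5422, 0.0252, 0.1375]
ee_rot: [[0.998, -0.059, -0.0], [-0.059, -0.998, -0.0], [-0.0, 0.0, -1.0]]
ft_force: [-2.0, -1.1, 5.0]
grip_width: 0.0002
grip_force: 2.6
```

Request:
drive_tool --increments "0 0 0.001 0 0 0 -1;0 0 0.002 0 0 0 -1;0 0 0.002 0 0 0 -1"

```text
time_s: 6.27
tcp_pos: [0.5422, 0.0252, 0.1362]
ee_rot: [[0.998, -0.059, -0.0], [-0.059, -0.998, -0.0], [-0.0, 0.0, -1.0]]
ft_force: [-4.3, -1.0, 8.1]
grip_width: -0.0
grip_force: 3.9
```

Request:
drive_tool --increments "0 0 0.001 0 0 0 -1;0 0 0.002 0 0 0 -1;0 0 0.002 0 0 0 -1"

```text
time_s: 6.52
tcp_pos: [0.5422, 0.0251, 0.1347]
ee_rot: [[0.998, -0.059, -0.0], [-0.059, -0.998, -0.0], [-0.0, 0.0, -1.0]]
ft_force: [-3.6, -1.7, 7.8]
grip_width: 0.0002
grip_force: 4.2
```

Request:
drive_tool --increments "0 0 0.0007 0 0 0 -1;0 0 0.0014 0 0 0 -1;0 0 0.0014 0 0 0 -1"

```text
time_s: 6.77
tcp_pos: [0.5422, 0.0251, 0.1345]
ee_rot: [[0.998, -0.059, -0.0], [-0.059, -0.998, -0.0], [-0.0, 0.0, -1.0]]
ft_force: [-9.0, -1.9, 17.1]
grip_width: -0.0001
grip_force: 8.8
```

Request:
drive_tool --increments "0 0 -0.04 0 0 0 -1;0 0 -0.09 0 0 0 -1;-0.02 0.05 -0.14 0 0 0 -1;-0.046 0.1 -0.157 0 0 0 0;-0.046 0.115 -0.157 0 0 0 0;-0.046 0.115 -0.157 0 0 0 0;-0.046 0.115 -0.157 0 0 0 0"

```text
time_s: 7.35
tcp_pos: [0.5, -0.0656, 0.2592]
ee_rot: [[0.998, -0.062, 0.002], [-0.062, -0.998, -0.0], [0.002, 0.0, -1.0]]
ft_force: [0.3, 0.5, -0.6]
grip_width: 0.0424
grip_force: 0.0
```

```bash
python3 - <<'E'
from h import *
s=manip.get_state(); print(s["tcp_pos"],np.round(s["ee_rot"],3).tolist(),np.round(s["ft_force"],2),np.round(s["torque"],3),np.round(s["joint_pos"],2))
P=camera_params("wrist"); im=get_image("wrist"); cv2.imwrite("pics/w2.png",im[:,:,::-1])
for n,z in [("bush_mouth",.034),("bar",.055),("wing",.097),("screw",.068)]:
    for r in spot_point("wrist",n)[:2]: print(n,round(r["p"],2),np.round(r["uv"]),at_z("wrist",r["uv"],z,P))
R=[]
for c in["wrist","scene","side"]:
    if c!="wrist": get_image(c)
    r=spot_point(c,"wing"); print(c,[(x["p"],x["uv"]) for x in r[:2]])
    if r: R.append(ray(c,r[0]["uv"],P if c=="wrist" else None))
print(tri(R))
E
```

```text
[ 0.49997634 -0.06557619  0.25923693] [[0.998, -0.062, 0.002], [-0.062, -0.998, -0.0], [0.002, 0.0, -1.0]] [ 0.29  0.48 -0.65] [-0.001 -0.004 -0.018] [-0.23 -0.11  1.81  0.    1.44  1.4 ]
bush_mouth 0.33 [ 30. 146.] [0.54810857 0.19172424 0.034     ]
bar 0.6 [ 31. 143.] [0.55117629 0.17169229 0.055     ]
bar 0.51 [325. 139.] [ 0.53733031 -0.06953923  0.055     ]
wing 0.95 [323. 141.] [ 0.54085259 -0.06865208  0.097     ]
screw 0.97 [323. 139.] [ 0.53895033 -0.06871278  0.068     ]
wrist [(0.95, [323.1, 140.6])]
scene [(0.48, [281.8, 205.0])]
side [(0.52, [291.5, 184.3]), (0.15, [300.0, 240.9])]
[ 0.53758201 -0.06595633  0.09589314]
```

View pics/w2.png

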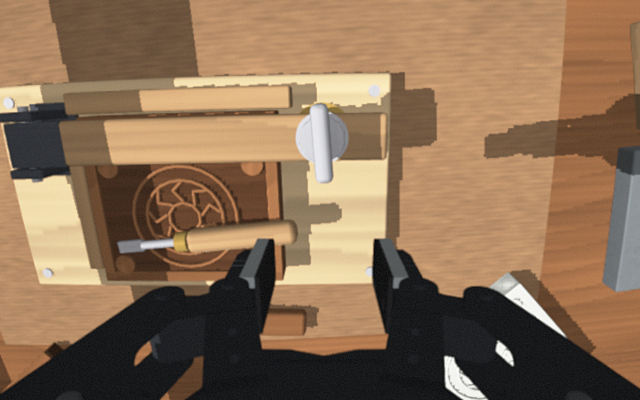

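The wing spans (319,103) to (324,182), the bar lies flat, and the flange stands above it. The wing is centred on the tool's y and about 39 mm ahead in x.

Request:
drive_tool --increments "0.025 0 0 0 0 0 0;0.049 -0.001 0 0 0 0 0;0.049 -0.001 0.04 0 0 0 0;0.049 -0.001 0.08 0 0 0 0;0.049 -0.001 0.11 0 0 0 0;0.049 -0.001 0.136 0 0 0 0;0.049 -0.001 0.136 0 0 0 0;0.049 -0.001 0.136 0 0 0 0"

```text
time_s: 8.52
tcp_pos: [0.5382, -0.0655, 0.1485]
ee_rot: [[0.998, -0.059, -0.003], [-0.059, -0.998, 0.001], [-0.003, -0.001, -1.0]]
ft_force: [-0.1, -0.8, 0.5]
grip_width: 0.0428
grip_force: 0.0
```

```bash
python3 - <<'E'
from h import *
s=manip.get_state(); print(s["tcp_pos"],np.round(s["ft_force"],2),np.round(s["torque"],3))
P=camera_params("wrist"); im=get_image("wrist"); cv2.imwrite("pics/w3.png",im[:,:,::-1])
for r in spot_point("wrist","wing")[:2]: print(round(r["p"],2),np.round(r["uv"]),at_z("wrist",r["uv"],.097,P))
E
```

```text
[ 0.53824561 -0.06549754  0.14847565] [-0.14 -0.84  0.47] [-0.052 -0.     0.01 ]
0.83 [324. 276.] [ 0.5396237  -0.06656236  0.097     ]
```

View pics/w3.png

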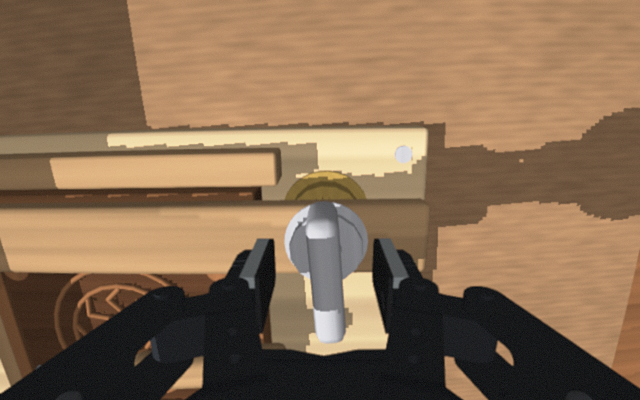

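The wing at (324,276) stands centred between the pads. I'll correct about 1 mm and close.

Request:
drive_tool --increments "0.0016 0.0012 0 0 0 0 0;0.0016 0.0012 0 0 0 0 -1;0.0016 0.0012 0 0 0 0 -1;0.0016 0.0012 0 0 0 0 -1;0.0016 0.0012 0 0 0 0 -1;0.0016 0.0012 0 0 0 0 -1" --newtons 40

```text
time_s: 9.12
tcp_pos: [0.5413, -0.0668, 0.1508]
ee_rot: [[0.998, -0.059, 0.002], [-0.059, -0.998, -0.0], [0.002, -0.0, -1.0]]
ft_force: [1.1, 1.7, 5.7]
grip_width: 0.0116
grip_force: 45.1
```

```bash
cat > s.py <<'E'
from h import *
s=manip.get_state(); R=np.array(s["ee_rot"]); t=np.array(s["torque"]); f=np.array(s["ft_force"])
print(round(s["time_s"],2),np.round(s["tcp_pos"],4),"yaw",round(float(np.arctan2(R[1,0],R[0,0])),3),"F",np.round(f,1),"Ftool",np.round(R.T@f,1),"T",np.round(t,3),"j6",round(s["joint_pos"][5],2),round(s["grip_width"],4),s["grip_force"])
E
python3 s.py
```

```text
9.12 [ 0.5413 -0.0668  0.1508] yaw -0.059 F [1.1 1.7 5.7] Ftool [ 1.  -1.8 -5.7] T [ 0.409 -0.065 -0.026] j6 1.41 0.0116 45.094780158251524
```

Request:
drive_tool --increments "0 0 0 0 0 -0.03 -1;0 0 0 0 0 -0.06 -1;0 0 0 0 0 -0.09 -1;0 0 0 0 0 -0.12 -1;0 0 0 0 0 -0.12 -1"

```text
time_s: 9.53
tcp_pos: [0.5411, -0.066, 0.1506]
ee_rot: [[0.948, 0.319, 0.002], [0.319, -0.948, 0.001], [0.002, -0.001, -1.0]]
ft_force: [1.3, 5.8, 4.6]
grip_width: 0.0114
grip_force: 45.0
```

```bash
python3 s.py
```

```text
9.53 [ 0.5411 -0.066   0.1506] yaw 0.325 F [1.3 5.8 4.6] Ftool [ 3.1 -5.  -4.5] T [ 0.948 -0.168  0.044] j6 1.03 0.0114 44.958922415971756
```

Request:
drive_tool --increments "0.0003 -0.0006 0 0 0 -0.03 -1;0.0003 -0.0006 0 0 0 -0.06 -1;0.0003 -0.0006 0 0 0 -0.09 -1;0.0003 -0.0006 0 0 0 -0.09 -1"

```text
time_s: 9.87
tcp_pos: [0.5408, -0.0654, 0.1501]
ee_rot: [[0.821, 0.571, 0.001], [0.571, -0.821, 0.002], [0.002, -0.001, -1.0]]
ft_force: [-0.1, 5.2, 1.4]
grip_width: 0.0117
grip_force: 44.6
```

```bash
python3 s.py
```

```text
9.87 [ 0.5408 -0.0654  0.1501] yaw 0.607 F [-0.1  5.2  1.4] Ftool [ 2.9 -4.3 -1.3] T [ 1.036 -0.23   0.164] j6 0.75 0.0117 44.562742095440626
```

Request:
drive_tool --increments "0 -0.0005 0.0005 0 0 0 -1;0 -0.0005 0.0008 0 0 0 -1"

```text
time_s: 10.03
tcp_pos: [0.5408, -0.0653, 0.1497]
ee_rot: [[0.825, 0.566, 0.001], [0.566, -0.825, 0.001], [0.002, 0.0, -1.0]]
ft_force: [1.6, 5.1, 5.3]
grip_width: 0.0113
grip_force: 45.1
```

```bash
python3 s.py
```

```text
10.03 [ 0.5408 -0.0653  0.1497] yaw 0.601 F [1.6 5.1 5.3] Ftool [ 4.2 -3.3 -5.3] T [ 1.066 -0.057  0.174] j6 0.75 0.0113 45.089565105736256
```

Request:
drive_tool --increments "0.0003 -0.0004 0 0 0 -0.03 -1;0.0003 -0.0004 0 0 0 -0.05 -1;0.0003 -0.0004 0 0 0 -0.05 -1"

```text
time_s: 10.28
tcp_pos: [0.5406, -0.065, 0.1491]
ee_rot: [[0.723, 0.691, 0.001], [0.691, -0.723, 0.001], [0.001, -0.0, -1.0]]
ft_force: [3.0, 4.9, 0.1]
grip_width: 0.0113
grip_force: 44.3
```

```bash
python3 s.py
```

```text
10.28 [ 0.5406 -0.065   0.1491] yaw 0.762 F [3.  4.9 0.1] Ftool [ 5.5 -1.5 -0. ] T [ 0.784 -0.45   0.012] j6 0.59 0.0113 44.302445501089096
```

Request:
drive_tool --increments "0.0003 0 0.0007 0 0 0 -1;0.0003 0 0.0014 0 0 0 -1"

```text
time_s: 10.45
tcp_pos: [0.5407, -0.065, 0.1479]
ee_rot: [[0.726, 0.687, 0.001], [0.687, -0.726, 0.001], [0.001, -0.0, -1.0]]
ft_force: [2.0, 4.8, -0.2]
grip_width: 0.0111
grip_force: 44.4
```

```bash
python3 s.py
```

```text
10.45 [ 0.5407 -0.065   0.1479] yaw 0.758 F [ 2.   4.8 -0.2] Ftool [ 4.8 -2.1  0.2] T [ 0.787 -0.401  0.011] j6 0.6 0.0111 44.35475416481495
```

Request:
drive_tool --increments "0.0003 -0.0002 0.001 0 0 0 -1;0.0003 -0.0002 0.002 0 0 0 -1;0.0003 -0.0002 0.002 0 0 0 -1"

```text
time_s: 10.7
tcp_pos: [0.5407, -0.065, 0.1461]
ee_rot: [[0.726, 0.687, 0.0], [0.687, -0.726, 0.0], [0.001, 0.0, -1.0]]
ft_force: [3.1, 4.6, -0.7]
grip_width: 0.0109
grip_force: 44.2
```

```bash
python3 s.py
```

```text
10.7 [ 0.5407 -0.065   0.1461] yaw 0.758 F [ 3.1  4.6 -0.7] Ftool [ 5.4 -1.2  0.7] T [ 0.717 -0.65   0.015] j6 0.6 0.0109 44.16822552680969
```

Dropping freely, so the start is in. I'll keep following it down.

Request:
drive_tool --increments "0.0003 0 0.001 0 0 0 -1;0.0003 0 0.002 0 0 0 -1;0.0003 0 0.003 0 0 0 -1;0.0003 0 0.003 0 0 0 -1"

```text
time_s: 11.03
tcp_pos: [0.5409, -0.065, 0.1458]
ee_rot: [[0.726, 0.687, 0.0], [0.687, -0.726, 0.0], [0.0, 0.0, -1.0]]
ft_force: [-8.3, 5.5, 17.6]
grip_width: 0.0114
grip_force: 47.1
```

```bash
python3 s.py
```

```text
11.03 [ 0.5409 -0.065   0.1458] yaw 0.758 F [-8.3  5.5 17.6] Ftool [ -2.2  -9.7 -17.6] T [0.97  1.308 0.003] j6 0.6 0.0114 47.05736819654703
```

Dropped about 5 mm and seated at z=0.1458. I'll relieve the press and drive forward, following the thread at 6 mm per turn.

Request:
drive_tool --increments "0 -0.0006 -0.0016 0 0 0 -1;0 -0.0006 -0.0016 0 0 0 -1;0 -0.0006 -0.0015 0 0 0.03 -1;0 -0.0006 -0.0014 0 0 0.06 -1;0 -0.0006 -0.0013 0 0 0.09 -1;0 -0.0006 -0.0012 0 0 0.12 -1;0 -0.0006 -0.0012 0 0 0.12 -1"

```text
time_s: 11.62
tcp_pos: [0.5411, -0.0656, 0.1457]
ee_rot: [[0.931, 0.366, 0.002], [0.366, -0.931, -0.002], [0.001, 0.002, -1.0]]
ft_force: [0.8, 0.0, 6.0]
grip_width: 0.0113
grip_force: 45.1
```

```bash
python3 s.py
```

```text
11.62 [ 0.5411 -0.0656  0.1457] yaw 0.374 F [0.8 0.  6. ] Ftool [ 0.8  0.3 -6. ] T [-0.01  -0.225 -0.092] j6 0.98 0.0113 45.08148550987244
```

Request:
drive_tool --increments "0 0 0.0001 0 0 0.03 -1;0 0 0.0002 0 0 0.06 -1;0 0 0.0003 0 0 0.09 -1;0 0 0.0004 0 0 0.12 -1;0 0 0.0004 0 0 0.12 -1"

```text
time_s: 12.03
tcp_pos: [0.5413, -0.0663, 0.1455]
ee_rot: [[1.0, -0.003, 0.002], [-0.003, -1.0, -0.003], [0.002, 0.003, -1.0]]
ft_force: [0.8, -4.8, 6.0]
grip_width: 0.0111
grip_force: 45.1
```

```bash
python3 s.py
```

```text
12.03 [ 0.5413 -0.0663  0.1455] yaw -0.003 F [ 0.8 -4.8  6. ] Ftool [ 0.8  4.8 -6. ] T [-0.555 -0.2   -0.04 ] j6 1.36 0.0111 45.06952095776796
```

Request:
drive_tool --increments "0 0.0004 0.0001 0 0 0.03 -1;0 0.0004 0.0002 0 0 0.06 -1;0 0.0004 0.0003 0 0 0.09 -1;0 0.0004 0.0003 0 0 0.09 -1"

```text
time_s: 12.37
tcp_pos: [0.5411, -0.067, 0.1454]
ee_rot: [[0.959, -0.282, 0.002], [-0.282, -0.959, -0.003], [0.003, 0.003, -1.0]]
ft_force: [0.8, -5.5, 8.1]
grip_width: 0.0115
grip_force: 45.3
```

```bash
python3 s.py
```

```text
12.37 [ 0.5411 -0.067   0.1454] yaw -0.286 F [ 0.8 -5.5  8.1] Ftool [ 2.4  5.1 -8. ] T [-0.851 -0.013 -0.07 ] j6 1.64 0.0115 45.33694937825203
```

```bash
python3 - <<'E'
from h import *
a=get_image("scene")[180:250,240:330,::-1]; b=get_image("side")[150:220,250:340,::-1]
cv2.imwrite("pics/c2.png",np.hstack([cv2.resize(x,(396,308),interpolation=cv2.INTER_CUBIC) for x in (a,b)]))
P=camera_params("wrist"); im=get_image("wrist")
for n in["wing","screw"]:
  for r in spot_point("wrist",n)[:2]: print(n,r["p"],r["uv"])
for z in (.091,.097):
  print(z,proj("wrist",[.5396,-.0666,z],P))
cv2.imwrite("pics/w4.png",cv2.resize(im[150:400,200:440,::-1],None,fx=2.3,fy=2.3))
E
```

```text
wing 0.88 [323.8, 281.9]
screw 0.8 [324.6, 250.7]
0.091 [[321.48334888 280.2143558 ]]
0.097 [[321.42922228 287.99134089]]
```

View pics/c2.png

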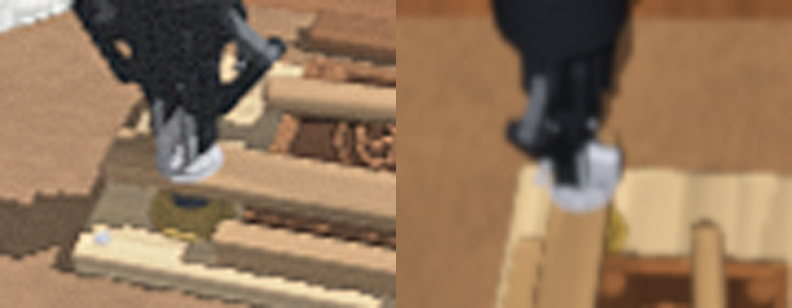

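View pics/w4.png

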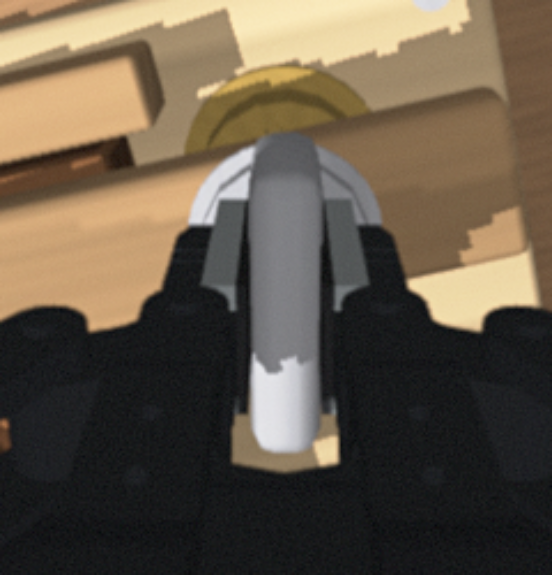

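The flange lies down against the bar in both crops. The wing reads row 282, against 280 expected when dropped and 288 when riding, so it's engaged. I'll continue forward.

Request:
drive_tool --increments "0.0001 0.0005 -0.0002 0 0 0.03 -1;0.0001 0.0005 -0.0002 0 0 0.06 -1;0.0001 0.0005 -0.0002 0 0 0.09 -1;0.0001 0.0005 -0.0002 0 0 0.09 -1"

```text
time_s: 12.95
tcp_pos: [0.5409, -0.0675, 0.1455]
ee_rot: [[0.843, -0.538, 0.002], [-0.538, -0.843, -0.004], [0.003, 0.002, -1.0]]
ft_force: [-0.8, -7.0, 8.0]
grip_width: 0.0115
grip_force: 45.3
```

```bash
python3 s.py
```

```text
12.95 [ 0.5409 -0.0675  0.1455] yaw -0.568 F [-0.8 -7.   8. ] Ftool [ 3.1  6.3 -8. ] T [-0.955  0.083 -0.098] j6 1.92 0.0115 45.28102381154895
```

Request:
drive_tool --increments "0.0003 0.0007 -0.0003 0 0 0.03 -1;0.0003 0.0007 -0.0003 0 0 0.06 -1;0.0003 0.0007 -0.0003 0 0 0.08 -1;0.0003 0.0007 -0.0003 0 0 0.08 -1"

```text
time_s: 13.28
tcp_pos: [0.5406, -0.068, 0.1454]
ee_rot: [[0.684, -0.73, 0.001], [-0.73, -0.684, -0.003], [0.003, 0.002, -1.0]]
ft_force: [-1.6, -6.3, 7.1]
grip_width: 0.0114
grip_force: 45.2
```

```bash
python3 s.py
```

```text
13.28 [ 0.5406 -0.068   0.1454] yaw -0.818 F [-1.6 -6.3  7.1] Ftool [ 3.5  5.5 -7. ] T [-0.939  0.113 -0.128] j6 2.17 0.0114 45.19318375736475
```

Request:
drive_tool --increments "0.0003 0.0006 -0.0003 0 0 0.03 -1;0.0003 0.0006 -0.0003 0 0 0.06 -1;0.0003 0.0006 -0.0003 0 0 0.06 -1"

```text
time_s: 13.53
tcp_pos: [0.5402, -0.0684, 0.1454]
ee_rot: [[0.533, -0.846, 0.001], [-0.846, -0.533, -0.003], [0.003, 0.001, -1.0]]
ft_force: [-0.9, -5.8, 5.5]
grip_width: 0.0111
grip_force: 45.0
```

```bash
python3 s.py
```

```text
13.53 [ 0.5402 -0.0684  0.1454] yaw -1.008 F [-0.9 -5.8  5.5] Ftool [ 4.4  3.8 -5.5] T [-0.85   0.128 -0.131] j6 2.36 0.0111 45.01132478937507
```

Request:
drive_tool --increments "0.0003 0.0004 -0.0001 0 0 0.03 -1;0.0003 0.0004 -0.0001 0 0 0.06 -1;0.0003 0.0004 -0.0001 0 0 0.065 -1;0.0003 0.0004 -0.0001 0 0 0.065 -1"

```text
time_s: 13.87
tcp_pos: [0.5399, -0.0686, 0.1454]
ee_rot: [[0.355, -0.935, -0.0], [-0.935, -0.355, -0.003], [0.003, 0.001, -1.0]]
ft_force: [-1.0, -6.2, 5.6]
grip_width: 0.0114
grip_force: 45.0
```

```bash
python3 s.py
```

```text
13.87 [ 0.5399 -0.0686  0.1454] yaw -1.208 F [-1.  -6.2  5.6] Ftool [ 5.4  3.2 -5.6] T [-0.771  0.315 -0.076] j6 2.56 0.0114 45.0055524520576
```

Close to the joint 6 limit, so I'll release and regrip a half turn back.

Request:
drive_tool --increments "0 0 0 0 0 0.065 0;0 0 0 0 0 0.065 0;0 0 0 0 0 0.065 0;0 0 -0.03 0 0 0.065 0;0 0 -0.065 0 0 0.065 0;0 0 -0.065 0 0 0.03 0;0 0 -0.065 0 0 -0.01 0;0 0 -0.065 0 0 -0.05 0;0 0 -0.065 0 0 -0.085 0;0 0 -0.065 0 0 -0.1 0"

```text
time_s: 14.7
tcp_pos: [0.5395, -0.0667, 0.1964]
ee_rot: [[0.634, -0.773, -0.002], [-0.773, -0.634, -0.001], [-0.0, 0.002, -1.0]]
ft_force: [-0.5, -0.2, 0.9]
grip_width: 0.0426
grip_force: 0.0
```

```bash
python3 s.py
```

```text
14.7 [ 0.5395 -0.0667  0.1964] yaw -0.884 F [-0.5 -0.2  0.9] Ftool [-0.2  0.5 -0.9] T [-0.032 -0.01   0.   ] j6 2.24 0.0426 0.0
```

Request:
drive_tool --increments "0 0 0 0 0 -0.039 0;0 0 0 0 0 -0.078 0;0 0 0 0 0 -0.117 0;0 0 0 0 0 -0.156 0;0 0 0 0 0 -0.195 0;0 0 0 0 0 -0.234 0;0 0 0 0 0 -0.273 0;0 0 0 0 0 -0.3 0"

```text
time_s: 15.37
tcp_pos: [0.5394, -0.067, 0.1963]
ee_rot: [[0.998, 0.058, -0.002], [0.058, -0.998, -0.001], [-0.002, 0.001, -1.0]]
ft_force: [0.1, -0.6, 0.4]
grip_width: 0.0426
grip_force: 0.0
```

Request:
drive_tool --increments "0 0 0 0 0 -0.039 0;0 0 0 0 0 -0.078 0;0 0 0 0 0 -0.117 0;0 0 0 0 0 -0.156 0;0 0 0 0 0 -0.195 0;0 0 0 0 0 -0.234 0;0 0 0 0 0 -0.273 0;0 0 0 0 0 -0.3 0"

```text
time_s: 16.03
tcp_pos: [0.5394, -0.067, 0.1963]
ee_rot: [[0.54, 0.842, -0.002], [0.842, -0.54, -0.001], [-0.002, -0.001, -1.0]]
ft_force: [-0.1, 0.8, -0.4]
grip_width: 0.0427
grip_force: 0.0
```

Request:
drive_tool --increments "0 0 0 0 0 -0.039 0;0 0 0 0 0 -0.078 0;0 0 0 0 0 -0.117 0;0 0 0 0 0 -0.156 0;0 0 0 0 0 -0.195 0;0 0 0 0 0 -0.234 0;0 0 0 0 0 -0.273 0;0 0 0 0 0 -0.295 0;0 0 0 0 0 -0.295 0;0 0 0 0 0 -0.295 0"

```text
time_s: 16.87
tcp_pos: [0.5395, -0.0669, 0.1964]
ee_rot: [[-0.34, 0.94, -0.001], [0.94, 0.34, -0.001], [-0.0, -0.001, -1.0]]
ft_force: [-0.1, -0.0, 0.1]
grip_width: 0.0428
grip_force: 0.0
```

```bash
python3 s.py; python3 - <<'E'
from h import *
P=camera_params("wrist"); im=get_image("wrist")
for n,z in(("wing",.091),("screw",.062)):
  for r in spot_point("wrist",n)[:2]: print(n,r["p"],r["uv"],at_z("wrist",r["uv"],z,P))
cv2.imwrite("pics/w5.png",im[:,:,::-1])
E
```

```text
16.87 [ 0.5395 -0.0669  0.1964] yaw 1.918 F [-0.1 -0.   0.1] Ftool [ 0.  -0.1 -0.1] T [-0.008 -0.009 -0.031] j6 -0.56 0.0428 0.0
wing 0.9 [321.4, 227.2] [ 0.53828763 -0.06734139  0.091     ]
screw 0.81 [322.3, 211.7] [ 0.53892688 -0.0679933   0.062     ]
```

View pics/w5.png

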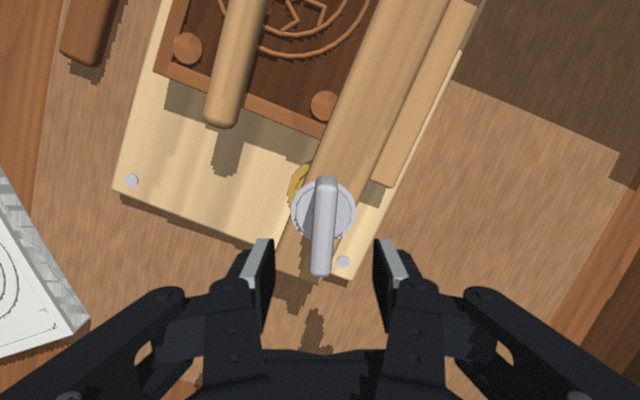

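The wing, (327,180) to (321,275), is aligned between the pads. Now I'll lower and regrip.

Request:
drive_tool --increments "0 0 0.02 0 0 0 0;0 0 0.045 0 0 0 0;0 0 0.062 0 0 0 0;0 0 0.062 0 0 0 0;0 0 0.062 0 0 0 -1;0 0 0.062 0 0 0 -1;0 0 0.062 0 0 0 -1;0 0 0.062 0 0 0 -1;0 0 0.062 0 0 0 -1" --newtons 50

```text
time_s: 17.77
tcp_pos: [0.5396, -0.0677, 0.1486]
ee_rot: [[-0.342, 0.94, -0.001], [0.94, 0.342, -0.001], [-0.001, -0.001, -1.0]]
ft_force: [-6.9, -3.2, 2.3]
grip_width: 0.0107
grip_force: 49.9
```

```bash
python3 s.py
```

```text
17.77 [ 0.5396 -0.0677  0.1486] yaw 1.92 F [-6.9 -3.2  2.3] Ftool [-0.6 -7.6 -2.3] T [-0.456  1.035  0.076] j6 -0.57 0.0107 49.9150675535202
```

Request:
drive_tool --increments "0 0 0 0 0 0.03 -1;0 0 0 0 0 0.06 -1;0 0 0 0 0 0.08 -1;0 0 0 0 0 0.08 -1"

```text
time_s: 18.1
tcp_pos: [0.5394, -0.0677, 0.1486]
ee_rot: [[-0.093, 0.996, -0.001], [0.996, 0.093, -0.002], [-0.001, -0.001, -1.0]]
ft_force: [-8.1, -4.8, 3.6]
grip_width: 0.0111
grip_force: 50.2
```

```bash
python3 s.py
```

```text
18.1 [ 0.5394 -0.0677  0.1486] yaw 1.664 F [-8.1 -4.8  3.6] Ftool [-4.  -8.5 -3.6] T [-0.497  1.255 -0.203] j6 -0.31 0.0111 50.230799317359924
```

Request:
drive_tool --increments "-0.0004 -0.001 0 0 0 0 -1;-0.0004 -0.001 0 0 0 0.02 -1;-0.0004 -0.001 0 0 0 0.03 -1;-0.0004 -0.001 0 0 0 0.03 -1"

```text
time_s: 18.43
tcp_pos: [0.5391, -0.0678, 0.1485]
ee_rot: [[-0.002, 1.0, 0.0], [1.0, 0.002, -0.001], [-0.001, 0.0, -1.0]]
ft_force: [-4.1, -2.0, 2.4]
grip_width: 0.011
grip_force: 49.9
```

```bash
python3 s.py
```

```text
18.43 [ 0.5391 -0.0678  0.1485] yaw 1.572 F [-4.1 -2.   2.4] Ftool [-2.  -4.1 -2.4] T [-0.312  0.746 -0.009] j6 -0.22 0.011 49.855313301086426
```

Request:
drive_tool --increments "-0.0002 -0.0004 0 0 0 0.015 -1;-0.0002 -0.0004 0 0 0 0.03 -1"

```text
time_s: 18.6
tcp_pos: [0.539, -0.0678, 0.1485]
ee_rot: [[0.092, 0.996, 0.001], [0.996, -0.092, -0.001], [-0.001, 0.001, -1.0]]
ft_force: [-3.1, -1.8, 1.1]
grip_width: 0.0107
grip_force: 49.6
```

```bash
python3 s.py
```

```text
18.6 [ 0.539  -0.0678  0.1485] yaw 1.479 F [-3.1 -1.8  1.1] Ftool [-2.  -2.9 -1.1] T [-0.233  0.552  0.343] j6 -0.13 0.0107 49.559964537620544
```

```bash
python3 - <<'E'
from h import *
for i in range(5):
    s=manip.get_state(); print(round(s["time_s"],2),np.round(s["torque"],3),np.round(s["ft_force"],1),"eff",np.round(s["effort"],3)[3:],np.round(s["joint_pos"],4)[5],s["dq"][5])
    get_image("side")
E
```

```text
18.6 [-0.233  0.552  0.343] [-3.1 -1.8  1.1] eff [ 0.816 -1.072 -1.111] -0.1268 0.5687542294360207
18.65 [-0.266  0.622 -0.034] [-3.6 -1.8  1.9] eff [ 0.874 -1.235 -0.952] -0.123 -0.105283016088183
18.7 [-0.329  0.754 -0.137] [-4.2 -2.5  3.1] eff [ 0.941 -1.462  0.869] -0.1275 -0.06427323218636252
18.75 [-0.326  0.883 -0.179] [-5.9 -2.2  4.7] eff [ 1.021 -1.642  0.308] -0.1295 -0.02201756177696883
18.8 [-0.361  0.862 -0.159] [-5.  -2.5  4.4] eff [ 1.023 -1.701 -0.022] -0.1301 -0.006102196089165308
```

Request:
drive_tool --increments "0 -0.0003 0 0 0 0.004 -1;0 -0.0003 0 0 0 0.008 -1;0 -0.0003 0 0 0 0.012 -1;0 -0.0003 0 0 0 0.016 -1;0 -0.0003 0 0 0 0.02 -1;0 -0.0003 0 0 0 0.024 -1"

```text
time_s: 19.35
tcp_pos: [0.5389, -0.0678, 0.1484]
ee_rot: [[0.165, 0.986, 0.001], [0.986, -0.164, -0.001], [-0.001, 0.001, -1.0]]
ft_force: [-5.4, -2.5, 5.9]
grip_width: 0.0111
grip_force: 50.3
```

```bash
cat > t.py <<'E'
from h import *
for i in range(3):
    s=manip.get_state(); R=np.array(s["ee_rot"]); print(round(s["time_s"],2),"yaw",round(float(np.arctan2(R[1,0],R[0,0])),3),np.round(s["tcp_pos"],4),"T",np.round(s["torque"],3),"Ft",np.round(R.T@s["ft_force"],1),"e6",round(s["effort"][5],3),round(s["joint_pos"][5],4),round(s["dq"][5],3))
    if i<2: get_image("side")
E
python3 t.py
```

```text
19.35 yaw 1.406 [ 0.5389 -0.0678  0.1484] T [-0.444  0.844  0.332] Ft [-3.3 -5.  -5.9] e6 -0.015 -0.0537 0.149
19.4 yaw 1.405 [ 0.5389 -0.0678  0.1484] T [-0.405  0.854  0.196] Ft [-4.4 -5.6 -6. ] e6 0.046 -0.0528 -0.025
19.45 yaw 1.406 [ 0.5389 -0.0678  0.1484] T [-0.359  0.81   0.185] Ft [-2.8 -4.8 -6.4] e6 0.421 -0.0538 -0.013
```

While turning slowly the torque was 0.33 N m and settled to 0.19 at rest, so it's snug. I'll release and retreat.

Request:
drive_tool --increments "0 0 0 0 0 0 0;0 0 0 0 0 0 0;0 0 0 0 0 0 0;0 0 -0.03 0 0 0 0;0 0 -0.07 0 0 0 0;0 0 -0.12 0 0 0 0;0 0 -0.12 0 0 0 0;0 0 -0.12 0 0 0 0"

```text
time_s: 20.12
tcp_pos: [0.5407, -0.0677, 0.2471]
ee_rot: [[0.165, 0.986, 0.007], [0.986, -0.165, -0.001], [-0.0, 0.007, -1.0]]
ft_force: [-0.1, -0.2, 0.3]
grip_width: 0.0432
grip_force: 0.0
```

```bash
python3 s.py; python3 - <<'E'
from h import *
P=camera_params("wrist"); im=get_image("wrist")
m=silhouettes("wrist","wing")
cv2.imwrite("pics/w6.png",cv2.resize(im[80:300,200:460,::-1],None,fx=2.3,fy=2.3))
R=[]
for c in["wrist","scene","side"]:
    if c!="wrist": get_image(c)
    r=spot_point(c,"wing"); print(c,[(x["p"],x["uv"]) for x in r[:1]])
    if r: R.append(ray(c,r[0]["uv"],P if c=="wrist" else None))
print(tri(R))
E
```

```text
20.12 [ 0.5407 -0.0677  0.2471] yaw 1.406 F [-0.1 -0.2  0.3] Ftool [-0.2 -0.  -0.3] T [-0.006  0.078  0.019] j6 -0.05 0.0432 0.0
wrist [(0.64, [320.0, 199.7])]
scene [(0.5, [282.4, 208.6])]
side [(0.62, [289.8, 186.6])]
[ 0.54022919 -0.064114    0.08889913]
```

View pics/w6.png

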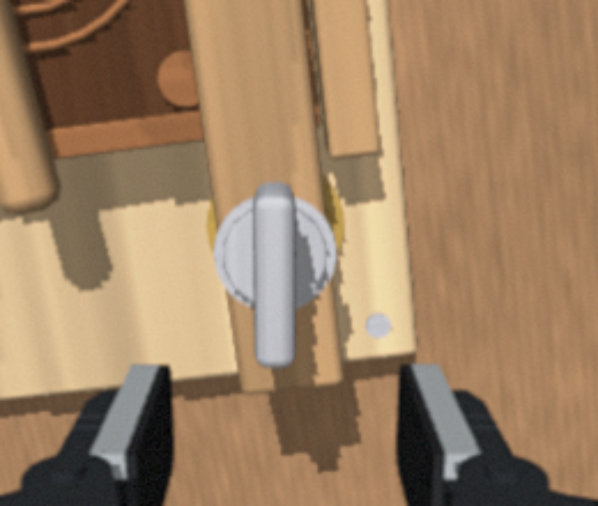

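The wing is free of the gripper and the flange is flat on the bar. The wing now reads 7 mm lower than when it was riding (z 0.089, was 0.096).

```bash
python3 -c "
from workcell import manip
print(manip.hand_in())"
```

```text
the job is handed in; nothing more can be done
None
```

I handed in the job at about 20 s: the bar is down on the block, the screw start dropped in after turning back about 0.7 rad, and the flange is home at about 0.33 N m while turning, just over the 0.2–0.3 snug range but under the 0.45 crush limit; the result wasn't reported back to me.

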